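# Set and lock the air receiver's regulator, then open its outlet valve

## Robot

A 6-joint arm with a two-finger parallel gripper is mounted at the origin on a cart in front of the work surface, level with it; the furniture and walls round the work are solid. World frame = base frame: x ahead of the robot, y to its left, z up, the work surface at z = 0. Lengths are in m, angles in rad, forces in N, time in s.
With the tool pointing down it reaches from about 0.35 to 0.775 m from the base axis. Payload 7.3 kg.
Tool frame: the origin (TCP) lies midway between the tips of the shut fingers; the grasp point (between the pads) lies grasp_offset behind it (grasp_offset is the distance from the TCP to the grasp point, in m); z points along the fingers, y is the line along which they close (so a half turn about z gives the same grasp; the last joint's range is limited). The gripper opens to 92 mm and grips with 3 to 60 N. Pads are 19 mm wide; open, the fingers measure 130 mm over their backs; the gripper's body (75 mm by 190 mm) begins 47 mm behind the grasp point.
Start: joints at [-1.285, 0.342, 1.524, -0, 1.275, -0.146], TCP at [0.22, -0.477, 0.227] pointing down, gripper open.
Joint ranges: [-2.53, 2.53], [-0.77, 2.02], [0.04, 2.7], [-1, 4.14], [0.28, 2.66], [-3.11, 3.11]. Speed limits (rad/s): [2.57, 2.57, 3.14, 3.14, 3.14, 3.14].

## Interface

Orientations are given as [roll, pitch, yaw] about the fixed x, y, z axes, in that order (R = Rz(yaw) Ry(pitch) Rx(roll)).
In Python, from cell import * gives the robot as it stands.
- The arm moves only by the tool step_arm, never from a script. Its argument "plan" is a list of rows, each a list of 5 numbers: the closure, from -1 (fully open) to 1 (shut), then the shift along the tool's x, y, z in m, then the turn about the tool's z in rad. In form: [[hand, x, y, z, twist], ...]. A call has 1 to 20 rows; each row is the pose to reach, as a shift and turn from the pose commanded when the call began, along the tool's axes at that moment; what a row does not reach only later rows make up. A row lasts 1/8 s, in which the tool goes at most 62.5 mm and 10.7 degrees, less where a joint would pass 70% of its speed; a pose out of reach is approached as far as the arm can. A call with a gripper value outside its range is refused whole. The fingers move at their own pace and stop on an object; "grip_force" is the grip in N (left out, the last holds). Time passes only in rows, so rows that repeat a pose let the fingers close. It gives the time, the measured TCP pose, the force, the opening and the grip force at its end, in the units of the state.
- observe(): the state, without advancing time (a new reading comes with each control period).
- read_camera(name): name is "side" or "top" or "wrist"; returns a dict with "img" (420x560x3 uint8, red, green, blue), "range_z" (420x560 float32, m along the optical axis (not along the pixel's ray), 0 where there is no reading), "fx", "fy", "cx", "cy" (pixels), "k1" (the pictures are not rectified: a ray, as slopes to the right and down, at radius r is drawn at 1 + k1 r^2 times it, then the intrinsics apply), "R" (3x3) and "t" (3): a world point X has camera coordinates R X + t; the wrist camera has in their place "T_tool_cam" (4x4, takes a point from camera to tool coordinates, whose origin is the TCP and whose axes are the flange's). Camera axes: x right, y down, z forward; pixel columns grow to the right and rows downward; lengths in m; the calibration is good to about 2 mm. A picture is of the moment at which its call begins: read the wrist's pose just before it.
- hand_in(): hands the job in; it is judged then, once.
The state is a dict: "time": time; "qpos": joint angles; "qvel": joint speeds; "joint_efforts": joint torques, N m; "tool_pos": TCP position; "tool_rot": TCP orientation; "contact_force": force on the tool from outside, world axes, zero at the start; "torque": the same for the moment, N m; "opening": finger opening in m; "grip_force": force on a finger pad.
Only numpy, scipy, OpenCV 4.12 (cv2) and the standard library are available. Lean on these libraries where they do the work, as an engineer would, in place of code of your own. Each camera call takes 0.05 s, during which the arm holds its last target. There are 200 camera calls.

## Task

Put the small air receiver on the bench into service at the marked pressure: pull the regulator's locking knob up, turn it clockwise until the gauge needle stands at the diamond-shaped set hand at the dial's rim, and push the knob fully down again so that it is locked there. Only then swing the lever of the shut outlet valve fully open, in line with its pipe. Leave the jar, the tape measure and the roll of tape where they are.

Things in the scene. Friction and masses are not known exactly. Their poses are not given: they have to be found in the camera images.
- air_tank: Grey air receiver, a lying cylinder 116 mm across, 300 mm long, too heavy to shift. Origin: on the bench under the knob's axis. y runs along the cylinder and the pipe on top (177 mm up): inlet at +y, regulator at y = 0, valve at y = -115 mm, coupler to -186 mm; the gauge is on the -x side. Only the knob and the lever stand higher than 205 mm; carry handle 182 mm high at y = 70 to 143 mm.
- knob_top (a point): Centre of the top of the regulator's locking knob: a black ribbed upright cylinder 52 mm across and 38 mm high, underside 210 mm and top 248 mm above the bench while locked. Clockwise from above raises the pressure; it starts locked. Raised over 6 mm it turns at 0.06 N m; one knob turn is 0.4 of a needle turn.
- knob_lift (a joint): How far the knob is pulled up: 0 m = fully down (locked, as at the start), 0.008 m = end of travel. It rubs, about 5 N either way, and stays where it is left. Pushing it home takes 5 to 10 N once pins and notches meet.
- tooth_ring (a point): Centre of the ring of 18 pale teeth under the knob, level with their tops (215.5 mm above the bench). Three pins in the knob drop between them: it locks every 20 degrees, with 2 degrees of play either way. Pushed down between notches, the pins land on the teeth about 5.5 mm above home; turn it a little under a light push until it drops in.
- dial_centre (a point): Centre of the white dial of the gauge, 63 mm across, on the tank's -x side; the dial leans back (its normal 38 degrees above level). Pressure rises clockwise as seen from the front. Needle and set hand are behind the front and cannot be touched.
- needle_tip (a point): Tip of the long black gauge needle, 21.5 mm from the dial's centre. One lock notch of the knob (20 degrees) is 8 degrees of needle.
- set_hand_tip (a point): Inward point of the set hand, a black diamond 10 mm across at the dial's rim, also 21.5 mm from the dial's centre: the two tips coincide when the pressure is right. At the start it stands 40 to 77 degrees clockwise of the needle, so the knob must turn 1.75 to 3.4 rad. It stays where it is.
- valve_lever (a joint): Outlet valve lever: 0 rad = shut, lever across the pipe pointing to the tank's -x side (starts here); 1.57 rad = fully open against its stop, lever along the pipe pointing to the tank's -y. Opens anticlockwise seen from above. It rubs (0.15 N m) and stays where it is left.
- lever_pivot (a point): On the lever's vertical turning axis, at mid-height of the lever's grip (211.5 mm above the bench).
- lever_tip (a point): Free end of the valve lever, 85 mm from its axis, at mid-height of its black rubber grip. The grip is a level bar 48 mm long (39 to 87 mm from the axis), 16 mm wide and 9 mm high.
- screw_jar_2: Bystander: jar of brass screws with a white lid, 69 x 67 x 81 mm; origin at the centre of its underside.
- tape_measure: Bystander: yellow tape measure, 65 x 81 x 33 mm; origin at the centre of its underside.
- duct_tape: Bystander: roll of grey tape, 103 mm in diameter and 48 mm high, lying flat; origin at the centre of its underside.

How it is judged:
On the way, in this order (a step that is already met when the one before it is completed fails the run):
1. the knob is pulled up, out of its lock (value of joint knob_lift above 0.006 m), for 0.1 s.
2. the knob is fully down again with the needle at the set hand, the valve still shut (distance between needle_tip and set_hand_tip below 0.0035 m and value of joint knob_lift below 0.0015 m and value of joint valve_lever below 0.4 rad), for 0.3 s.
3. the valve lever is swung fully open (value of joint valve_lever above 1.45 rad), for 0.2 s.
At the end, for the whole second after the job is handed in: The needle's tip is within 3.5 mm of the set hand's tip (about 9 degrees; the nearest lock notch always is), the knob is down within 1.5 mm of home, the valve lever is open to at least 1.45 rad, and the jar, tape measure and tape roll stand upright and at rest (distance between needle_tip and set_hand_tip below 0.0035 m and value of joint knob_lift below 0.0015 m and value of joint valve_lever above 1.45 rad and linear speed of each of screw_jar_2, tape_measure, duct_tape below 0.02 m/s and angle between each of screw_jar_2, tape_measure, duct_tape's own z axis and vertical below 0.2 rad); the robot touches nothing.
It fails at once if the valve is opened before the pressure is set and locked (value of joint valve_lever above 0.4 rad and (value of joint knob_lift above 0.003 m or distance between needle_tip and set_hand_tip above 0.0045 m)).
It fails at once if the jar, tape measure or tape roll is moved more than 3 cm (distance of any of screw_jar_2, tape_measure, duct_tape from where it was at the start of the episode above 0.03 m).
It also fails if it takes over 61 s, if anything falls off the work surface, if the arm or the gripper's body presses on something with over 40 N, if the wrist force passes 120 N, or if a joint passes its speed limit or range.

## Working session

There is one attempt and no reset: what is moved stays moved. The work goes in short steps, Python scripts to look and compute and a tool call to move; the robot and the scene stay as the last step left them, time stands still between calls to the robot, and variables do not carry over. Pictures are saved under pics/ and viewed, at most 10 in all, crops included, and the job is handed in when it is done.

Besides the shell and the picture viewer there is one more tool, called after "Call:" as name(argument=value, ...), one argument or row to a line, values as JSON. step_arm: Moves the arm, as the interface text tells. Its arguments: {"type":"object","properties":{"plan":{"type":"array","items":{"type":"array","items":{"type":"number"}}},"grip_force":{"type":"number"}},"required":["plan"]}

```bash
ls; mkdir -p pics; cat > h.py <<'E'
from cell import *
import numpy as np, cv2
from scipy.spatial.transform import Rotation as Ro
def snap(n):
    s=observe(); c=read_camera(n); c['s']=s
    if n=='wrist':
        Rt=Ro.from_euler('xyz',s['tool_rot']).as_matrix(); T=np.array(c['T_tool_cam'])
        Rwc=Rt@T[:3,:3]; p=Rt@T[:3,3]+np.array(s['tool_pos'])
    else:
        Rwc=np.array(c['R']).T; p=-Rwc@np.array(c['t'])
    c['Rwc']=Rwc;c['p']=p
    return c
def ray(c,u,v):
    K=np.array([[c['fx'],0,c['cx']],[0,c['fy'],c['cy']],[0,0,1.]])
    q=cv2.undistortPoints(np.array([[[u,v]]],float),K,np.array([c['k1'],0,0,0.]))[0,0]
    return c['Rwc']@np.array([q[0],q[1],1])
def atz(c,u,v,z):
    d=ray(c,u,v); return c['p']+d*(z-c['p'][2])/d[2]
def deep(c,u,v):
    z=c['range_z'][int(v),int(u)]; return c['p']+ray(c,u,v)*z
def proj(c,X):
    q=c['Rwc'].T@(np.array(X)-c['p']); a,b=q[0]/q[2],q[1]/q[2]; f=1+c['k1']*(a*a+b*b)
    return c['fx']*a*f+c['cx'],c['fy']*b*f+c['cy']
def save(c,f,box=None,k=1):
    im=c['img'][...,::-1]
    if box: im=im[box[1]:box[3],box[0]:box[2]]
    cv2.imwrite('pics/'+f,cv2.resize(im,None,fx=k,fy=k,interpolation=cv2.INTER_CUBIC))
E
python3 - <<'E'
from h import *
import pickle
cs={n:snap(n) for n in('top','side')}
pickle.dump(cs,open('c0.pkl','wb'))
for n in cs: save(cs[n],n+'0.png'); print(n,cs[n]['p'].round(3))
s=observe();print(s)
E
```

```text
pics
top [ 0.324 -0.008  1.203]
side [0.423 1.087 0.649]
{'time': 0.1, 'qpos': array([-1.28502393e+00,  3.42617696e-01,  1.52490491e+00,  7.52212103e-06,
        1.27541010e+00, -1.46044522e-01]), 'qvel': array([ 2.60695124e-03, -2.31870069e-04, -6.67254976e-04, -7.46654794e-04,
       -3.73029745e-04, -9.72885796e-05]), 'joint_efforts': array([ 2.14478932e-03, -4.32005739e+01, -2.44694620e+01,  7.19344709e-02,
        5.26243402e-02, -5.62675666e-05]), 'tool_pos': array([ 0.21962276, -0.47646029,  0.2261386 ]), 'tool_rot': array([-3.14026792e+00, -2.02128843e-04,  4.31814593e-01]), 'contact_force': array([-0.33309974,  0.20995973,  0.5862079 ]), 'torque': array([-0.02317795, -0.01646139,  0.01858454]), 'grip_force': 0.0, 'opening': 0.09159574879187866}
```

View pics/top0.png

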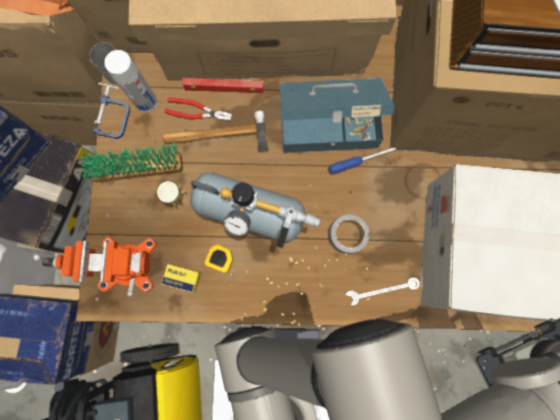

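View pics/side0.png

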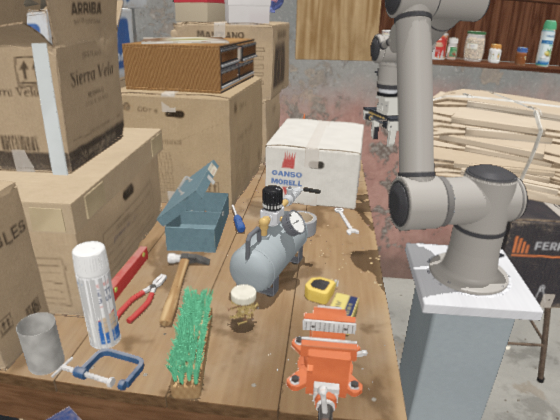

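The top view shows the knob at about (243,194), the gauge at (236,224), the lever tip at about (281,243) and the coupler at (318,221). I'll measure these and zoom in.

```bash
python3 - <<'E'
from h import *
import pickle
cs=pickle.load(open('c0.pkl','rb'));c=cs['top']
save(c,'top0z.png',(180,160,340,260),5)
k=atz(c,243,194,.248);print('knob',k,deep(c,243,194))
e=atz(c,318,221,.177);print('coupler',e,deep(c,318,221))
print('lever',atz(c,281,243,.2115))
E
```

```text
knob [0.53612421 0.07822451 0.248     ] [0.53671722 0.07846521 0.24532844]
coupler [ 0.49049963 -0.09482736  0.177     ] [ 0.48879786 -0.09393663  0.18749656]
lever [ 0.43272846 -0.00856739  0.2115    ]
```

View pics/top0z.png

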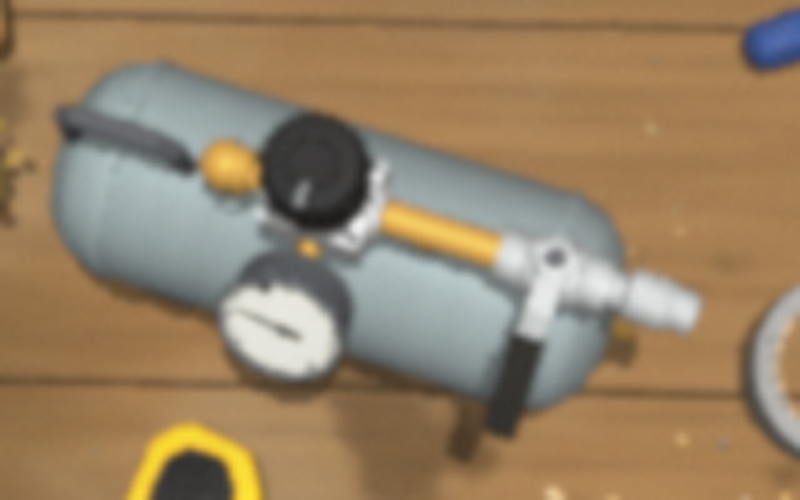

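```bash
python3 - <<'E'
from h import *
import pickle,cell
print({k:v for k,v in vars(cell).items() if isinstance(v,(int,float))})
c=snap('wrist');print(np.array(c['T_tool_cam']).round(3),c['fx'],c['k1'])
c=pickle.load(open('c0.pkl','rb'))['top']
f=lambda u,v,z:atz(c,180+u/5,160+v/5,z)
k=f(314,165,.248);e=f(697,310,.177);p=f(556,257,.216);t=f(500,425,.2115)
print(k,e,p,t)
d=p-k;print(np.hypot(*d[:2]),np.hypot(*(e-k)[:2]),np.hypot(*(t-p)[:2]))
print('yaw',np.arctan2(-d[1],-d[0])-np.pi/2,np.arctan2(-(e-k)[1],-(e-k)[0])-np.pi/2)
print('dial',deep(c,180+280/5,160+330/5))
E
```

```text
{'grasp_offset': 0.0188}
[[-0.001 -0.956 -0.292  0.078]
 [ 1.    -0.    -0.001  0.001]
 [ 0.001 -0.292  0.956 -0.158]
 [ 0.     0.     0.     1.   ]] 322.88489630542364 0.004380429829869046
[0.53839021 0.07875279 0.248     ] [ 0.48818297 -0.09814135  0.177     ] [ 0.5050104  -0.03029479  0.216     ] [ 0.42815241 -0.00640534  0.2115    ]
0.11404204018598782 0.18388121634186005 0.08048513166306123
yaw -0.2970465555737638 -0.27655344507242163
dial [0.47560754 0.09908949 0.16858446]
```

```bash
python3 - <<'E'
from h import *
import pickle
c=pickle.load(open('c0.pkl','rb'))['top']
for u,v in[(430,310),(440,250),(432,180),(500,240),(540,310),(348,234),(168,190),(218,258)]: print(u,v,deep(c,u,v).round(3))
# moves in tool axes for TCP target
s=observe();Rt=Ro.from_euler('xyz',s['tool_rot']).as_matrix()
for X in[(.30,-.25,.33),(.538,.0785,.33)]: print((Rt.T@(np.array(X)-s['tool_pos'])).round(3))
E
```

```text
430 310 [ 0.287 -0.408 -0.002]
440 250 [ 0.432 -0.389  0.145]
432 180 [ 0.644 -0.43  -0.004]
500 240 [ 0.45  -0.496  0.217]
540 310 [ 0.301 -0.57   0.213]
348 234 [ 0.485 -0.193 -0.003]
168 190 [0.579 0.288 0.083]
218 258 [0.409 0.157 0.032]
[ 0.168 -0.172 -0.104]
[ 0.521 -0.371 -0.103]
```

Call:
step_arm(
  plan=[
    [-1,0,0,-0.06,0],
    [-1,0,0,-0.1,0],
    [-1,0.168,-0.172,-0.104,-0.4],
    [-1,0.168,-0.172,-0.104,-0.7],
    [-1,0.168,-0.172,-0.104,-0.9],
    [-1,0.168,-0.172,-0.104,-1.1],
    [-1,0.521,-0.371,-0.103,-1.4],
    [-1,0.521,-0.371,-0.103,-1.6],
    [-1,0.521,-0.371,-0.103,-1.8],
    [-1,0.521,-0.371,-0.103,-2.0],
    [-1,0.521,-0.371,-0.103,-2.2],
    [-1,0.521,-0.371,-0.103,-2.3],
    [-1,0.521,-0.371,-0.103,-2.42],
    [-1,0.521,-0.371,-0.103,-2.42],
    [-1,0.521,-0.371,-0.103,-2.42],
    [-1,0.521,-0.371,-0.103,-2.42],
  ],
)

```text
time: 2.15
tool_pos: [0.5375, 0.0783, 0.3293]
tool_rot: [-3.141, -0.001, 2.85]
contact_force: [-0.7, -0.6, 0.2]
opening: 0.0918
grip_force: 0.0
```

```bash
python3 - <<'E'
from h import *
import pickle
c=snap('wrist');pickle.dump(c,open('c1.pkl','wb'));s=c['s'];print(s['tool_pos'],s['tool_rot'],s['qpos'].round(2))
im=c['img'][...,::-1];cv2.imwrite('pics/w1.png',cv2.resize(im,(800,600)))
E
```

```text
[0.5375454  0.07829905 0.32932472] [-3.14128049e+00 -7.54962571e-04  2.85045467e+00] [ 0.    0.32  1.27 -0.    1.55 -1.28]
```

View pics/w1.png

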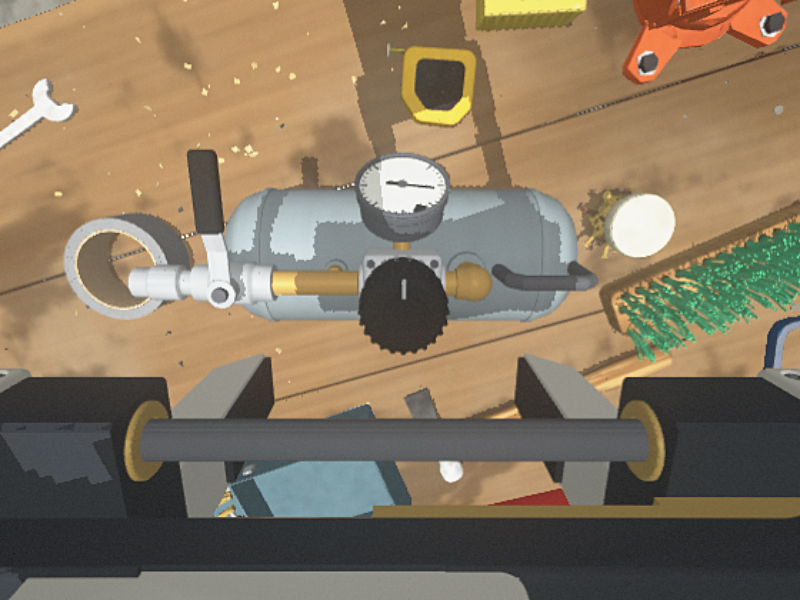

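The dial is at (403,185), its needle points right in the image, and the set hand is at about (420,208). The knob is at about (404,300). Next I'll rectify the dial.

```bash
cat > dial.py <<'E'
from h import *
# dial plane frame: n = normal; centre guess refined by user; rectify to front view
def rect(c,C,yaw=-.287,f='dial.png',half=.036,N=500):
    e=np.radians(38); mx=np.array([-np.cos(yaw),-np.sin(yaw),0])
    n=mx*np.cos(e)+np.array([0,0,1])*np.sin(e)
    up=-mx*np.sin(e)+np.array([0,0,1])*np.cos(e); right=np.cross(up,n)
    src=np.float32([proj(c,C+half*(a*right+b*up)) for a,b in[(-1,1),(1,1),(1,-1),(-1,-1)]])
    H=cv2.getPerspectiveTransform(src,np.float32([[0,0],[N,0],[N,N],[0,N]]))
    cv2.imwrite('pics/'+f,cv2.warpPerspective(c['img'][...,::-1],H,(N,N),flags=cv2.INTER_CUBIC))
E
python3 - <<'E'
from dial import *
import pickle
c=pickle.load(open('c1.pkl','rb'))
k=560/800
C=deep(c,403*k,183*k);print('dial',C)
rect(c,C,f='d1.png')
for v in(300,):print('knob',deep(c,404*k,v*k))
print('piv',atz(c,220*k,295*k,.216),'tip',atz(c,202*k,153*k,.2115))
# knob top pixels by depth
K=c['range_z'];pts=[]
for v in range(160,250,2):
  for u in range(240,325,2):
    P=deep(c,u,v)
    if .240<P[2]<.256: pts.append(P)
pts=np.array(pts);print(len(pts),pts.min(0),pts.max(0),(pts.min(0)+pts.max(0))/2)
E
```

```text
dial [0.47568872 0.10170756 0.17230366]
knob [0.5319178  0.08429914 0.24602596]
piv [ 0.50526169 -0.02457707  0.216     ] tip [ 0.42519081 -0.00345121  0.2115    ]
721 [0.51393578 0.05697951 0.24042707] [0.5639515  0.10618949 0.24996146] [0.53894364 0.0815845  0.24519427]
```

View pics/d1.png

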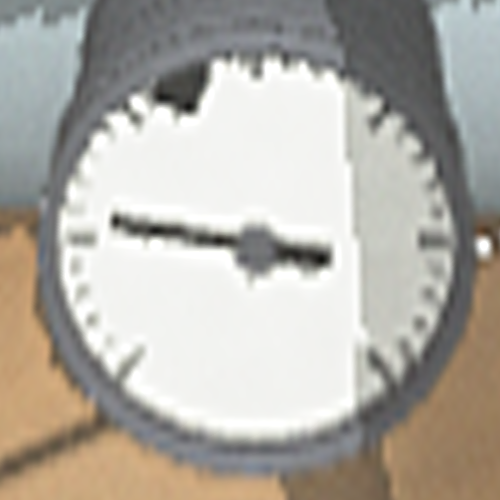

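The needle is about 11.5° above the left horizontal and the set hand about 66.5°. The difference of about 55° means 7 notches, or 140° of knob. I'll descend and grip.

Call:
step_arm(
  plan=[
    [-1,0,0.002,0.04,0],
    [-1,0,0.002,0.08,0],
    [-1,0,0.002,0.113,0],
    [-1,0,0.002,0.113,0],
    [1,0,0.002,0.113,0],
    [1,0,0.002,0.113,0],
    [1,0,0.002,0.113,0],
    [1,0,0.002,0.113,0],
    [1,0,0.002,0.113,0],
    [1,0,0.002,0.113,0],
    [1,0,0.002,0.113,0],
    [1,0,0.002,0.113,0],
  ],
  grip_force=25,
)

```text
time: 3.7
tool_pos: [0.5393, 0.0828, 0.2175]
tool_rot: [3.136, 0.002, 2.852]
contact_force: [2.6, 11.1, 1.2]
opening: 0.0512
grip_force: 25.0
```

Call:
step_arm(
  plan=[
    [1,0,0.002,0,0],
    [1,0,0.004,-0.004,0],
    [1,0,0.004,-0.008,0],
    [1,0,0.004,-0.009,0],
    [1,0,0.004,-0.009,0],
  ],
)

```text
time: 4.32
tool_pos: [0.5393, 0.0831, 0.2256]
tool_rot: [-3.14, -0.0, 2.851]
contact_force: [1.9, -5.0, -4.3]
opening: 0.0515
grip_force: 25.0
```

Call:
step_arm(
  plan=[
    [1,0,-0.001,0,0.17],
    [1,0,-0.001,0,0.34],
    [1,0,-0.001,0,0.51],
    [1,0,-0.001,0,0.68],
    [1,0,-0.001,0,0.85],
    [1,0,-0.001,0,1.02],
    [1,0,-0.001,0,1.19],
    [1,0,-0.001,0,1.36],
    [1,0,-0.001,0,1.53],
    [1,0,-0.001,0,1.7],
    [1,0,-0.001,0,1.87],
    [1,0,-0.001,0,2.04],
    [1,0,-0.001,0,2.21],
    [1,0,-0.001,0,2.38],
    [1,0,-0.001,0,2.443],
    [1,0,-0.001,0,2.443],
    [1,0,-0.001,0,2.443],
    [1,0,-0.001,0,2.443],
  ],
)

```text
time: 6.58
tool_pos: [0.5412, 0.0834, 0.2257]
tool_rot: [3.141, -0.005, 0.408]
contact_force: [11.2, -0.6, -9.0]
opening: 0.0515
grip_force: 25.0
```

```bash
python3 - <<'E'
from dial import *
import pickle
c=snap('side');u,v=map(int,proj(c,[.4757,.1017,.1723]));print(u,v,observe()['torque'])
rect(c,np.array([.4757,.1017,.1723]),f='d2.png')
a=c['img'][v-50:v+50,u-60:u+60,::-1];a=cv2.resize(a,(600,500),interpolation=cv2.INTER_CUBIC)
cv2.imwrite('pics/d2.png',cv2.resize(cv2.hconcat([a,cv2.imread('pics/d2.png')]),(800,364)))
E
```

```text
296 220 [-0.10349417 -1.66783509 -0.05309064]
```

View pics/d2.png

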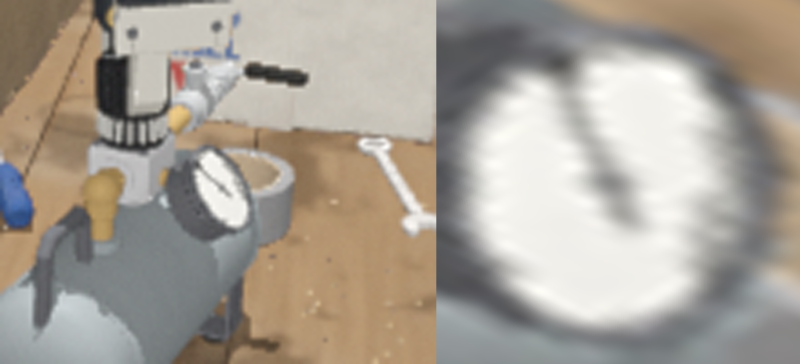

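The side view shows the needle standing at the set hand, so I'll push the knob down.

Call:
step_arm(
  plan=[
    [1,0.001,0,0.003,0],
    [1,0.001,0,0.006,0],
    [1,0.001,0,0.009,0],
    [1,0.001,0,0.01,0],
    [1,0.001,0,0.01,0],
    [1,0.001,0,0.01,0],
  ],
)

```text
time: 7.38
tool_pos: [0.5414, 0.0834, 0.2174]
tool_rot: [3.14, -0.005, 0.409]
contact_force: [4.8, -2.3, 7.4]
opening: 0.0513
grip_force: 25.0
```

Call:
step_arm(
  plan=[
    [1,0,0,0.002,0],
    [1,0,0,0.003,0],
    [1,0,0,0.003,0],
    [1,0,0,0.003,0],
  ],
)

```text
time: 7.88
tool_pos: [0.5416, 0.0834, 0.2171]
tool_rot: [3.139, -0.007, 0.409]
contact_force: [-1.1, -3.2, 23.3]
opening: 0.0514
grip_force: 25.0
```

Firm stop at home height. I'll release and rise.

Call:
step_arm(
  plan=[
    [1,0,0,-0.002,0],
    [-1,0,0,-0.002,0],
    [-1,0,0,-0.002,0],
    [-1,0,0,-0.002,0],
    [-1,0,0,-0.002,0],
    [-1,0,0,-0.05,0],
    [-1,0,0,-0.1,0],
    [-1,0,0,-0.12,0],
    [-1,0,0,-0.12,0],
    [-1,0,0,-0.12,0],
  ],
)

```text
time: 9.12
tool_pos: [0.5395, 0.0834, 0.3312]
tool_rot: [-3.141, 0.002, 0.409]
contact_force: [-0.6, -0.2, -0.1]
opening: 0.092
grip_force: 0.0
```

```bash
python3 - <<'E'
from dial import *
import pickle
s=observe();print(s['tool_pos'],s['tool_rot'],s['qpos'].round(2),s['opening'])
c=snap('side');C=np.array([.4757,.1017,.1723]);u,v=map(int,proj(c,C))
rect(c,C,f='d3.png')
a=c['img'][v-75:v+25,u-80:u+40,::-1];a=cv2.resize(a,(600,500),interpolation=cv2.INTER_CUBIC)
cv2.imwrite('pics/d3.png',cv2.resize(cv2.hconcat([a,cv2.imread('pics/d3.png')]),(800,364)))
E
```

```text
[0.53947855 0.08336411 0.3311871 ] [-3.14066103e+00  2.35653651e-03  4.08769370e-01] [ 0.01  0.33  1.26 -0.    1.56  1.17] 0.09199265339046979
```

View pics/d3.png

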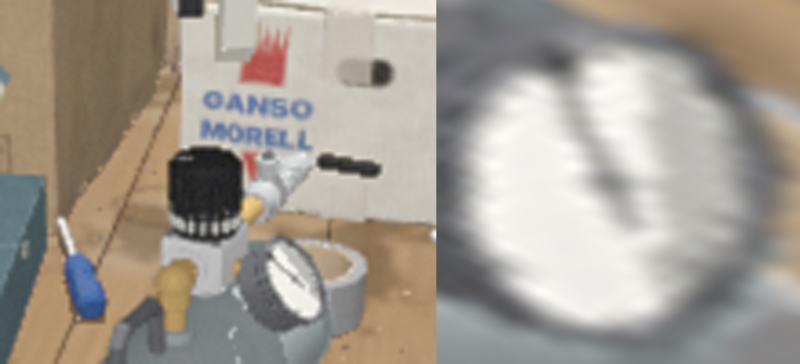

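Call:
step_arm(
  plan=[
    [-1,-0.04,0.015,0,0.17],
    [-1,-0.08,0.03,0,0.34],
    [-1,-0.121,0.047,0,0.51],
    [-1,-0.121,0.047,0,0.7],
    [-1,-0.121,0.047,0,0.7],
    [-1,-0.121,0.047,0,0.7],
  ],
)

```text
time: 9.93
tool_pos: [0.4477, -0.0076, 0.332]
tool_rot: [3.141, 0.001, -0.287]
contact_force: [-1.2, 0.3, -0.8]
opening: 0.0917
grip_force: 0.0
```

```bash
python3 - <<'E'
from h import *
s=observe();print(s['tool_pos'],s['tool_rot'])
c=snap('wrist')
im=cv2.resize(c['img'][...,::-1],(800,600))
for X in[(.5075,-.026,.2115),(.447,-.008,.2115),(.426,-.0017,.2115)]:
    u,v=proj(c,X);cv2.circle(im,(int(u/.7),int(v/.7)),4,(255,0,255),1)
cv2.imwrite('pics/w2.png',im)
P=np.array([deep(c,u,v) for u in range(0,560,3) for v in range(0,420,3)])
k=P[(np.hypot(P[:,0]-.54,P[:,1]-.0825)<.02)&(P[:,2]>.22)&(P[:,2]<.27)];print('knob z',len(k),np.median(k[:,2]) if len(k) else 0)
g=P[(abs(P[:,2]-.214)<.006)&(np.hypot(P[:,0]-.447,P[:,1]+.008)<.03)];print(len(g),g.mean(0))
E
```

```text
[ 0.4476697  -0.00760475  0.33201468] [ 3.14145837e+00  1.32967735e-03 -2.87171222e-01]
knob z 270 0.2479371457336761
115 [ 0.44879349 -0.01104263  0.21551855]
```

View pics/w2.png

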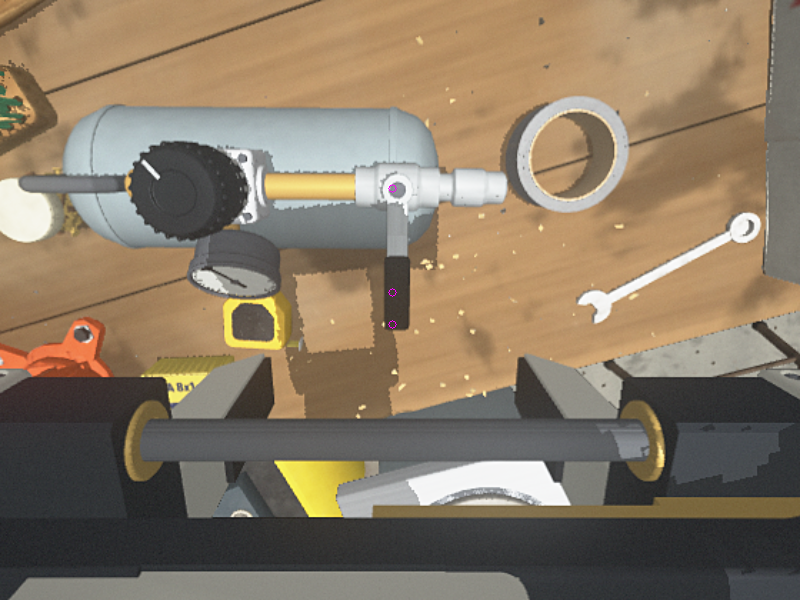

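Knob top reads 0.248, so it is locked. The lever grip sits about 2 mm to the tool's +y of my marks. I'll descend and grip it.

Call:
step_arm(
  plan=[
    [-1,0,0.002,0.05,0],
    [-1,0,0.002,0.1,0],
    [-1,0,0.002,0.132,0],
    [-1,0,0.002,0.132,0],
    [1,0,0.002,0.132,0],
    [1,0,0.002,0.132,0],
    [1,0,0.002,0.132,0],
    [1,0,0.002,0.132,0],
    [1,0,0.002,0.132,0],
    [1,0,0.002,0.132,0],
    [1,0,0.002,0.132,0],
    [1,0,0.002,0.132,0],
    [1,0,0.002,0.132,0],
    [1,0,0.002,0.132,0],
  ],
  grip_force=12,
)

```text
time: 11.72
tool_pos: [0.447, -0.0097, 0.2007]
tool_rot: [-3.142, 0.0, -0.291]
contact_force: [0.4, 0.4, -0.7]
opening: 0.016
grip_force: 12.0
```

Call:
step_arm(
  plan=[
    [1,0.001,0.009,0,-0.15],
    [1,0.003,0.018,0,-0.3],
    [1,0.006,0.027,0,-0.45],
    [1,0.011,0.035,0,-0.6],
    [1,0.017,0.042,0,-0.75],
    [1,0.0235,0.0485,0,-0.9],
    [1,0.031,0.054,0,-1.05],
    [1,0.0395,0.058,0,-1.2],
    [1,0.0485,0.0605,0,-1.35],
    [1,0.0575,0.062,0,-1.5],
    [1,0.063,0.062,0,-1.57],
    [1,0.064,0.062,0,-1.57],
    [1,0.064,0.062,0,-1.57],
  ],
)

```text
time: 13.35
tool_pos: [0.4892, -0.0873, 0.2006]
tool_rot: [-3.138, 0.001, 1.279]
contact_force: [-4.7, 0.4, 2.7]
opening: 0.0157
grip_force: 12.0
```

Call:
step_arm(
  plan=[
    [-1,0,0,0,0],
    [-1,0,0,0,0],
    [-1,0,0,0,0],
    [-1,0,0,0,0],
    [-1,0,0,-0.06,0],
    [-1,0,0,-0.12,0],
    [-1,0,0,-0.16,0],
    [-1,0,0,-0.16,0],
    [-1,0,0,-0.16,0],
  ],
)

```text
time: 14.48
tool_pos: [0.4902, -0.0874, 0.3597]
tool_rot: [-3.14, 0.0, 1.279]
contact_force: [-0.5, 0.0, -0.5]
opening: 0.0917
grip_force: 0.0
```

```bash
python3 - <<'E'
from h import *
c=snap('wrist');print(c['s']['tool_pos'],c['s']['contact_force'])
cv2.imwrite('pics/w3.png',cv2.resize(c['img'][...,::-1],(800,600)))
E
```

```text
[ 0.49023348 -0.08741022  0.35969604] [-0.53546107  0.04046915 -0.54747056]
```

View pics/w3.png

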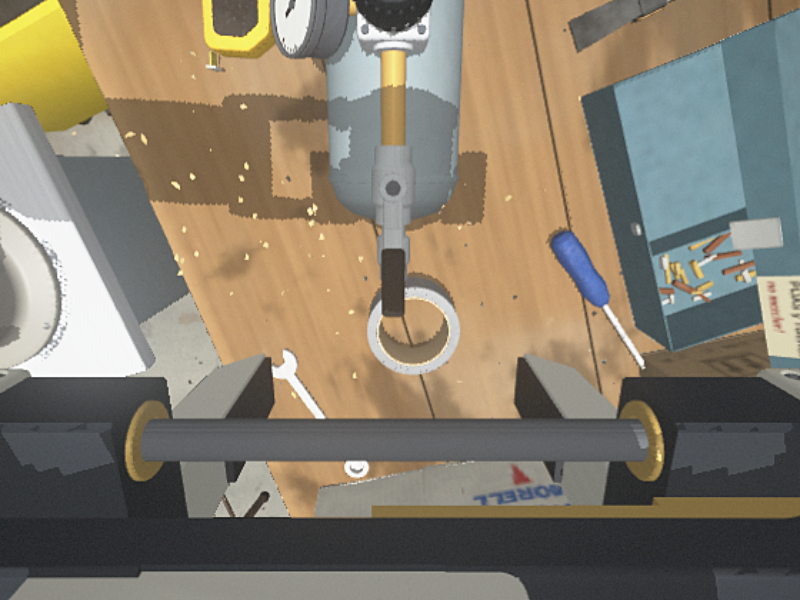

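The lever runs from (393,188) to (393,315), in line with the pipe, and the tape roll hasn't moved. Handing in.

```bash
python3 -c "
from cell import *
print(hand_in())"
```

```text
the job is handed in; nothing more can be done
None
```

The job is handed in at about 14.5 s of the allowed 61 s, though no verdict came back: the knob is locked with the needle at the set hand, the outlet valve lever is in line with its pipe, and I touched none of the bystanders.

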